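# Load the filter barrel of an exposure lamp

## Task

Load the slotted filter barrel of the exposure lamp: first the blue filter, on the seat at the bottom, then one black spacer ring taken from the top of the spacer stack, then the amber filter, each flat on the one below so that they form one column inside the tube. Lower each piece gently through the tube until it rests, instead of letting it fall in; leave the green filter and the other two spacers as they lie in the tray, and do not disturb the bottle, the objective, the eyepiece or the jar.

Things in the scene. Friction and masses are not known exactly. Their poses are not given: they have to be found in the camera images.
- blue_mid (a point): Centre (half-way up) of the blue filter: blue glass in an aluminium ring mount, a solid flat disc 50 mm across and 10 mm thick, about 45 g. z is its axis, up.
- amber_mid (a point): Centre of the amber filter: orange-amber glass, otherwise as the blue filter (50 mm across, 10 mm thick).
- green_mid (a point): Centre of the green filter: the spare, to be left in its pocket. Same size as the others.
- spacer_a_mid (a point): Centre (half-way up, on the axis, in the open hole) of the top spacer of the stack of three: a flat black open ring, 50 mm outside, 41 mm inside, 10 mm thick, about 18 g. It lies loose on the spacer below.
- spacer_b_mid (a point): Centre of the middle spacer of the stack, same size, directly under the top one.
- spacer_c_mid (a point): Centre of the lowest spacer of the stack, same size, in its tray pocket.
- tray: White parts tray, fixed, 272 x 84 mm, 14 mm high, origin at the centre of its underside. Four 2.5 mm deep pockets in a row along its x at -96, -32, 32, 96 mm, hold the three filters (undersides 11.5 mm above the bench) and the stack of three spacers (top 41.5 mm above the bench), in any order. Neighbours are 14 mm apart: room for fingers is only across the row (tray y).
- barrel_seat (a point): Centre of the seat inside the filter barrel, on its vertical axis (z up), 30 mm above the bench. The barrel is a fixed upright aluminium tube, 53 mm inside (pieces have 1.5 mm play all round), 60 mm outside (64 at its foot), on a dark base plate 100 (x) by 84 (y) by 10 mm with a 72 mm collar to 16 mm above the bench. The pieces' undersides come to rest 0, 10 and 20 mm above the seat.
- barrel_mouth (a point): Centre of the barrel's mouth, 38 mm above the seat, with a 3 mm lead-in chamfer. Two open access slots, 35 mm wide at the bore, run from the mouth down to 7 mm below the seat, on the +y and -y sides of this frame: fingers that hold a piece across y go down in them with it. Walls stand on the +x and -x sides.
- bottle_mid (a point): Half-way up a loose white solvent bottle with yellow band and blue cap, 53 mm across, 118 mm tall, upright, z up; stands 100 to 125 mm from the barrel's axis beyond one of its walls. Leave it.
- objective_mid (a point): Half-way up a loose microscope objective standing upright, z up, steel with a yellow band, 34 mm across, 52 mm tall; stands 100 to 125 mm from the barrel's axis beyond the other wall. Leave it.
- eyepiece_mid (a point): Half-way up a loose black microscope eyepiece standing upright, z up, 36 mm across, 48 mm tall; stands 105 to 120 mm from the centre line of the tray's row, on the tray's +y side. Leave it.
- jar_mid (a point): Half-way up a loose amber glass jar with a black lid, 40 mm across, 52 mm tall, upright, z up; stands 105 to 120 mm from the centre line of the tray's row, on the tray's -y side. Leave it.
Things that resemble listed ones, but are neither listed nor needed, are in the scene too. Leave any pink or yellow look-alike of the part that bears spacer_a_mid alone.

How it is judged:
By the outcome, as a careful person would: the job done as asked, in the order asked, and still so for the second after the job is handed in, with the robot touching nothing.
It also fails if it takes over 72 s, if anything falls off the work surface, if the arm or the gripper's body presses on something with over 40 N, if the wrist force passes 120 N, or if a joint passes its speed limit or range.

## Robot

A 6-joint arm with a two-finger parallel gripper is mounted at the origin on the work surface. World frame = base frame: x ahead of the robot, y to its left, z up, the work surface at z = 0. Lengths are in m, angles in rad, forces in N, time in s.
With the tool pointing down it reaches from about 0.375 to 0.9 m from the base axis. Payload 3.1 kg.
Tool frame: the origin (TCP) lies at the very end of the fingers, on their centre line; the grasp point (between the pads) lies 19 mm behind it; z points along the fingers, y is the direction in which the jaws open and shut (so a half turn about z gives the same grasp; the last joint's range is limited). The gripper opens to 87 mm and grips with 3 to 60 N. Pads are 19 mm wide; open, the fingers measure 117 mm over their backs; the gripper's body (75 mm by 190 mm) begins 51 mm behind the grasp point.
Start: joints at [-1.347, 0.527, 1.433, -0, 1.181, -0.178], TCP at [0.245, -0.575, 0.223] pointing down, gripper open.
Joint ranges: [-3.08, 3.08], [-0.75, 2.2], [0.22, 2.44], [-1.43, 4.57], [0, 2.65], [-2.85, 2.85]. Speed limits (rad/s): [2.79, 2.79, 3.14, 3.14, 3.14, 3.14].

## Interface

Orientations are given as a unit quaternion [x, y, z, w].
In Python, from cell import observe, capture, camera_info, order gives the robot as it stands. The module is installed in compiled form; this text tells all that it offers.
- The arm moves only by the tool arm_command, never from a script. Its argument "moves" is one flat list of numbers, 7 for each row, row after row: the turn, a rotation vector about the tool's x, y, z in rad, then the shift along the tool's x, y, z in mm, then the finger opening in mm, from 0 to 87. In form: [wx, wy, wz, x, y, z, gripper, wx, wy, wz, x, y, z, gripper, ...]. A call has 1 to 20 rows; each row is the pose to reach, as a shift and turn from the pose commanded when the call began, along the tool's axes at that moment; what a row does not reach only later rows make up. A row lasts 1/12 s, in which the tool goes at most 41.7 mm and 7.16 degrees, less where a joint would pass 70% of its speed; a pose out of reach is approached as far as the arm can. A call with a gripper value outside its range is refused whole. The fingers move at their own pace and stop on an object; the grip force is fixed at half the most. Time passes only in rows, so rows that repeat a pose let the fingers close. It gives the time, the measured TCP pose, the force and the opening at its end, in the units of the state.
- observe(): the state, without advancing time (a new reading comes with each control period).
- capture(name): name is "side" or "top"; returns (picture, depth): 400x640x3 uint8, red, green, blue; 400x640 float32, m along the optical axis (not along the pixel's ray), 0 where there is no reading.
- camera_info(name): a dict with "fx", "fy", "cx", "cy" (pixels), "R" (3x3) and "t" (3): a world point X has camera coordinates R X + t. Camera axes: x right, y down, z forward; pixel columns grow to the right and rows downward; lengths in m; the calibration is good to about 2 mm. A picture is of the moment at which its call begins. camera_info takes no time and is no camera call.
- order.finish_job(): hands the job in, once; it reports no verdict.
The state is a dict: "t": time; "qpos": joint angles; "joint_velocities": joint speeds; "joint_efforts": joint torques, N m; "position": TCP position; "eef_rot": TCP orientation; "force": force on the tool from outside, world axes, zero at the start; "wrist_torque": the same for the moment, N m; "finger_gap": finger opening in m.
Only numpy, scipy, OpenCV 4.12 (cv2) and the standard library are available. Lean on these libraries where they do the work, as an engineer would, in place of code of your own. Each camera call takes 0.05 s, during which the arm holds its last target. There are 200 camera calls.

## Working session

There is one attempt and no reset: what is moved stays moved. The work goes in short steps, Python scripts to look and compute and a tool call to move; the robot and the scene stay as the last step left them, time stands still between calls to the robot, and variables do not carry over. Pictures are saved under pics/ and viewed, about 8 in all and at most 12, crops included, and the job is handed in when it is done.

Besides the shell and the picture viewer there is one more tool, called after ">>>" in YAML: its name, and indented under it one key for each argument. arm_command: Moves the arm, as the interface text tells. Its arguments: {"type":"object","properties":{"moves":{"type":"array","items":{"type":"number"}}},"required":["moves"]}

```bash
mkdir -p pics
cat > h.py <<'E'
import numpy as np,cv2
from cell import observe,capture,camera_info,order
def shot(n):
    im,d=capture(n); return im,d
def px2w(n,u,v,d):
    c=camera_info(n); p=np.array([(u-c['cx'])/c['fx']*d,(v-c['cy'])/c['fy']*d,d])
    return np.array(c['R']).T@(p-np.array(c['t']))
def onplane(n,u,v,z):
    c=camera_info(n);R=np.array(c['R']);o=-R.T@np.array(c['t'])
    r=R.T@np.array([(u-c['cx'])/c['fx'],(v-c['cy'])/c['fy'],1]); return o+r*(z-o[2])/r[2]
def proj(n,X):
    c=camera_info(n);p=np.array(c['R'])@np.array(X)+np.array(c['t']);return c['fx']*p[0]/p[2]+c['cx'],c['fy']*p[1]/p[2]+c['cy']
def save(name,im,crop=None,s=1):
    if crop: im=im[crop[1]:crop[3],crop[0]:crop[2]]
    cv2.imwrite('pics/'+name,cv2.resize(im[:,:,::-1],None,fx=s,fy=s,interpolation=cv2.INTER_CUBIC))
E
python3 - <<'E'
from h import *
np.set_printoptions(precision=4,suppress=True)
o=observe();print(o)
for n in('top','side'):
    im,d=shot(n);save(n+'0.png',im,s=1.25);np.savez(n+'0.npz',im=im,d=d);c=camera_info(n);print(n,c['fx'],-np.array(c['R']).T@c['t'],np.array(c['R'])[2])
E
```

```text
{'t': 0.0, 'qpos': array([-1.3465,  0.5285,  1.4339,  0.    ,  1.1814, -0.1785]), 'joint_velocities': array([-0.0008, -0.0006,  0.0019,  0.001 , -0.    , -0.0005]), 'joint_efforts': array([  0.0008, -44.0039, -17.6592,   0.0634,   0.0582,  -0.0002]), 'position': array([ 0.2449, -0.5742,  0.2216]), 'eef_rot': array([ 0.9798,  0.2   , -0.    , -0.0011]), 'force': array([0.1428, 0.0406, 0.3544]), 'wrist_torque': array([-0.017 , -0.0176, -0.0181]), 'finger_gap': 0.08718908475421482}
top 399.6221097100833 [0.3824 0.0358 1.2064] [ 0.1653 -0.0298 -0.9858]
side 468.5204478342755 [0.5328 0.7615 0.7767] [ 0.0466 -0.7239 -0.6883]
```

View pics/top0.png

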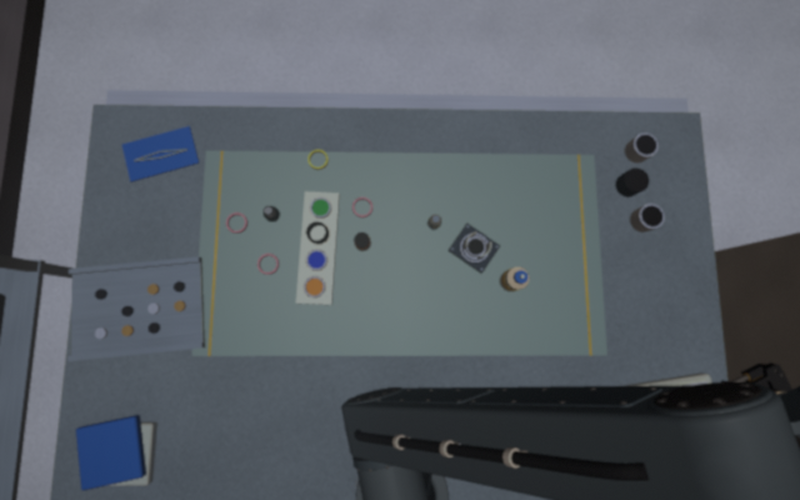

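View pics/side0.png

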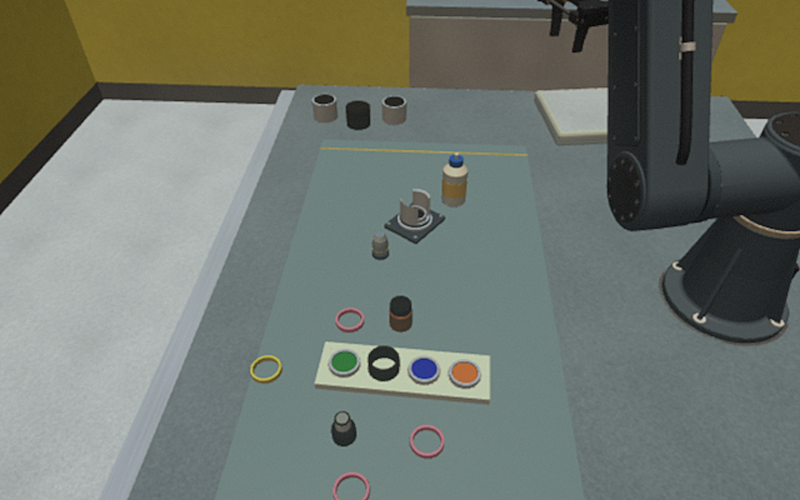

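The top view shows the tray row at (320,207) green, (317,232) spacers, (316,260) blue and (315,287) amber. The barrel is at (475,246). In the side view the tray is at (400,370) and the barrel at (415,212), with the bottle at (455,180) and the objective at (380,246). The pink and yellow thin rings lie off the tray. The only black stack is the one in the tray pocket, side (384,362), so that is the stack meant.

Run:
```python
from h import *
t=np.load('top0.npz')['im'];s=np.load('side0.npz')['im']
a=cv2.resize(s[265:330,245:400],None,fx=5,fy=5,interpolation=3)
b=cv2.resize(s[140:215,290:380],None,fx=5,fy=5,interpolation=3)
c=cv2.resize(t[165:225,340:430],None,fx=4,fy=4,interpolation=3)
W=np.zeros((325+375+0,860,3),np.uint8)
save('cs.png',np.vstack([np.pad(a[:, :790],((0,0),(0,25),(0,0)))[:, :800]])) if 0 else None
cv2.imwrite('pics/tray.png',a[:,:,::-1]); 
M=np.zeros((375,810,3),np.uint8);M[:,:450]=b;M[:240,450:810]=c;cv2.imwrite('pics/bar.png',M[:,:,::-1])
np.set_printoptions(precision=4,suppress=True)
for n,im in(('top',t),('side',s)):
    hsv=cv2.cvtColor(im,cv2.COLOR_RGB2HSV);
    x0,y0,x1,y1=(235,150,275,246) if n=='top' else (250,270,400,325)
    for nm,lo,hi in(('green',50,80),('blue',108,130),('amber',5,20)):
        m=cv2.inRange(hsv,(lo,140,60),(hi,255,255));mm=np.zeros_like(m);mm[y0:y1,x0:x1]=m[y0:y1,x0:x1]
        k,l,st,ce=cv2.connectedComponentsWithStats(mm);i=1+np.argmax(st[1:,4]);print(n,nm,ce[i],st[i,4],onplane(n,*ce[i],.0205))
    d=np.load(n+'0.npz')['d']
    # white tray
    m=((im.min(2)>(150)))&(d>0)
    mm=np.zeros(m.shape,np.uint8);mm[y0-10:y1+10,x0-10:x1+10]=m[y0-10:y1+10,x0-10:x1+10]
    cs,_=cv2.findContours(mm,0,2);cc=max(cs,key=cv2.contourArea)
    P=np.array([onplane(n,*p[0],.014)[:2] for p in cc])
    print(n,'tray',cv2.minAreaRect((P*1000).astype(np.float32)))
```

```text
Traceback (most recent call last):
ValueError: attempt to get argmax of an empty sequence
```

View pics/bar.png

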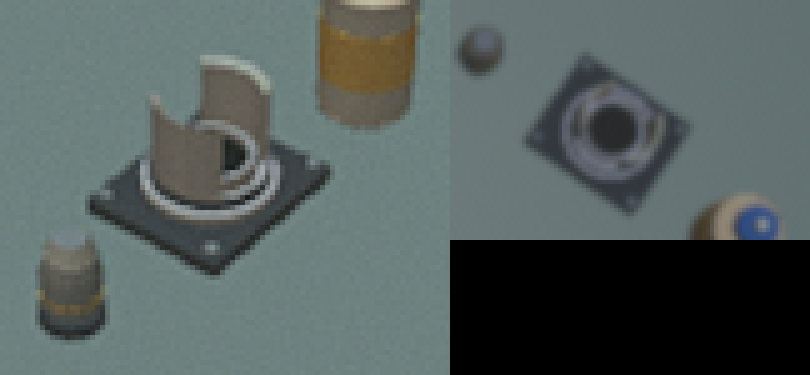

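View pics/tray.png

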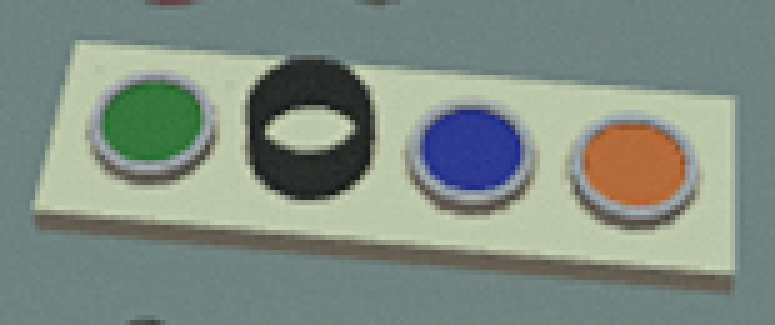

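The crop shows the barrel's two walls facing the bottle and the objective, with the slots perpendicular to that line. The plate corners are readable in the right half of the crop. The tray holds green, the stack of three black rings, blue and amber, in that order.

Run:
```python
from h import *
np.set_printoptions(precision=4,suppress=True)
t=np.load('top0.npz')['im'];s=np.load('side0.npz')['im']
for n,im in(('top',t),('side',s)):
    hsv=cv2.cvtColor(im,cv2.COLOR_RGB2HSV);
    x0,y0,x1,y1=(235,150,275,246) if n=='top' else (250,270,400,325)
    for nm,lo,hi in(('green',45,75),('blue',108,130),('amber',4,20)):
        m=cv2.inRange(hsv,(lo,110,40),(hi,255,255));mm=np.zeros_like(m);mm[y0:y1,x0:x1]=m[y0:y1,x0:x1]
        k,l,st,ce=cv2.connectedComponentsWithStats(mm)
        if k<2: print(nm,'none');continue
        i=1+np.argmax(st[1:,4]);print(n,nm,ce[i],st[i,4],onplane(n,*ce[i],.0205))
    m=((im.min(2)>140)).astype(np.uint8)
    mm=np.zeros_like(m);mm[y0-10:y1+10,x0-10:x1+10]=m[y0-10:y1+10,x0-10:x1+10]
    cs,_=cv2.findContours(mm,0,2);cc=max(cs,key=cv2.contourArea)
    P=np.array([onplane(n,*p[0],.014)[:2] for p in cc])
    print(n,'tray',cv2.minAreaRect((P*1000).astype(np.float32)))
T=[onplane('top',340+u/4,165+v/4,.01)[:2] for u,v in((77,137),(137,57),(240,127),(180,210))]
print('topcorners',np.array(T),np.mean(T,0))
L,U,R,B=T
print('yaw', [np.degrees(np.arctan2(*(q[::-1]))) for q in(R-U,B-L,U-L,R-B)],[np.linalg.norm(q) for q in(R-U,B-L,U-L,R-B)])
S=[onplane('side',290+u/5,140+v/5,.01)[:2] for u,v in((88,200),(210,263),(330,168))]
print('sidecorners',np.array(S),(S[0]+S[2])/2,[np.degrees(np.arctan2(*(q[::-1]))) for q in(S[1]-S[0],S[2]-S[1])])
# dark seat hole / mouth in top
print('hole',onplane('top',340+162/4,165+130/4,.03), 'ring outer', onplane('top',340+161/4,165+130/4,.016))
print('stack top side', onplane('side',245+309/5,265+108/5,.0415),'hole', onplane('side',245+309/5,265+ 130/5,.035))
print('stack top top', onplane('top',317.5/1.25,232.5/1.25,.0415))
for nm,p in(('bottle',(517,279)),('obj',(435,221)),('eyep',(271,213)),('jar',(362,241))): print(nm,onplane('top',p[0]/1.25,p[1]/1.25,.05))
```

```text
top green [256.  165.5] 96 [0.6619 0.1998 0.0205]
top blue [252.8837 207.4574] 129 [0.5339 0.2055 0.0205]
top amber [251.0588 229.0588] 119 [0.4697 0.209  0.0205]
top tray ((566.1961669921875, 204.4485626220703), (78.30013275146484, 266.28912353515625), 87.33477020263672)
side green [274.9698 288.9784] 232 [0.6609 0.2    0.0205]
side blue [338.9008 294.5952] 252 [0.5334 0.2057 0.0205]
side amber [371.5577 297.4885] 260 [0.4693 0.2087 0.0205]
side tray ((566.0797119140625, 203.52325439453125), (84.45392608642578, 270.8645935058594), 87.36861419677734)
topcorners [[ 0.5617 -0.1138]
 [ 0.624  -0.1608]
 [ 0.5701 -0.2386]
 [ 0.5064 -0.1909]] [ 0.5656 -0.176 ]
yaw [np.float64(-124.7326850596754), np.float64(-125.62905737675722), np.float64(-37.10173808170345), np.float64(-36.79335516279053)] [np.float64(0.09457801505037716), np.float64(0.09495640468695646), np.float64(0.07802418325202116), np.float64(0.07949440321500875)]
sidecorners [[ 0.6257 -0.1534]
 [ 0.5614 -0.1088]
 [ 0.5028 -0.1869]] [ 0.5642 -0.1702] [np.float64(145.22246003318074), np.float64(-126.86193171848646)]
hole [ 0.5644 -0.1752  0.03  ] ring outer [ 0.5665 -0.1769  0.016 ]
stack top side [0.5964 0.2061 0.0415] hole [0.596  0.2117 0.035 ]
stack top top [0.5949 0.201  0.0415]
bottle [ 0.4859 -0.2668  0.05  ]
obj [ 0.6228 -0.0764  0.05  ]
eyep [0.6393 0.3099 0.05  ]
jar [0.5738 0.0955 0.05  ]
```

```bash
cat >> h.py <<'E'
def psi():
    q=observe()['eef_rot']; return 2*np.degrees(np.arctan2(q[1],q[0]))
def go(x,y,z,ps):
    "tool shift (mm) and wz (rad) from the measured pose to world target"
    o=observe();p=o['position'];a=np.radians(psi());d=(np.array([x,y,z])-p)*1000
    w=(psi()-ps+180)%360-180
    print('wz %.3f shift x %.1f y %.1f z %.1f'%(np.radians(w),d[0]*np.cos(a)+d[1]*np.sin(a),d[0]*np.sin(a)-d[1]*np.cos(a),-d[2]),'| t %.2f pos'%o['t'],p.round(4),'psi %.2f q'%psi(),o['eef_rot'].round(4),'F',o['force'].round(1),'gap %.4f'%o['finger_gap'])
E
python3 - <<'E'
from h import *
from scipy.optimize import minimize
for n in('top','side'):
    im=np.load(n+'0.npz')['im'];g=cv2.GaussianBlur(cv2.cvtColor(im,cv2.COLOR_RGB2GRAY).astype(np.float32),(0,0),.7)
    def f(p):
        x,y,a=p[0]/1000,p[1]/1000,np.radians(p[2]);c,s=np.cos(a),np.sin(a)
        P=np.array([proj(n,[x+c*u-s*v,y+s*u+c*v,z]) for u in(-.05,.05) for v in(-.042,.042) for z in(0,.01)],np.float32)
        h=cv2.convexHull(P)[:,0];ctr=h.mean(0);e=0
        for i in range(len(h)):
            A,B=h[i],h[(i+1)%len(h)];L=np.linalg.norm(B-A)
            if L<6: continue
            t=np.linspace(.08,.92,25)[:,None];Q=A+(B-A)*t;nn=np.array([B[1]-A[1],A[0]-B[0]])/L
            if nn@((A+B)/2-ctr)<0: nn=-nn
            S=lambda Z:cv2.remap(g,Z[:,:1].astype(np.float32),Z[:,1:].astype(np.float32),1)
            e-=np.clip(S(Q+1.5*nn)-S(Q-1.5*nn),-10,40).sum()*L
        return e
    best=min((minimize(f,[564+dx,-174+dy,-126+da],method='Nelder-Mead',options=dict(initial_simplex=np.array([564+dx,-174+dy,-126+da])+np.array([[0,0,0],[4,0,0],[0,4,0],[0,0,4]]))) for dx in(-3,3) for dy in(-3,3) for da in(-2,2)),key=lambda r:r.fun)
    print(n,best.x,best.fun)
go(.5337,.2056,.10,-2.6)
E
```

```text
Traceback (most recent call last):
  File "h.py", line 12, in proj
    c=camera_info(n);p=np.array(c['R'])@np.array(X)+np.array(c['t']);return c['fx']*p[0]/p[2]+c['cx'],c['fy']*p[1]/p[2]+c['cy']
ValueError: time passes only in moves, steps and waits
```

```bash
cat > fit.py <<'E'
from h import *
from scipy.optimize import minimize
CI={n:camera_info(n) for n in('top','side')}
def proj(n,X):
    c=CI[n];p=np.array(c['R'])@np.array(X)+np.array(c['t']);return c['fx']*p[0]/p[2]+c['cx'],c['fy']*p[1]/p[2]+c['cy']
for n in('top','side'):
    im=np.load(n+'0.npz')['im'];g=cv2.GaussianBlur(cv2.cvtColor(im,cv2.COLOR_RGB2GRAY).astype(np.float32),(0,0),.7)
    S=lambda Z:cv2.remap(g,Z[:,:1].astype(np.float32),Z[:,1:].astype(np.float32),1)
    def f(p):
        x,y,a=p[0]/1000,p[1]/1000,np.radians(p[2]);c,s=np.cos(a),np.sin(a)
        P=np.array([proj(n,[x+c*u-s*v,y+s*u+c*v,z]) for u in(-.05,.05) for v in(-.042,.042) for z in(0,.01)],np.float32)
        h=cv2.convexHull(P)[:,0];ctr=h.mean(0);e=0
        for i in range(len(h)):
            A,B=h[i],h[(i+1)%len(h)];L=np.linalg.norm(B-A)
            if L<6: continue
            t=np.linspace(.08,.92,25)[:,None];Q=A+(B-A)*t;nn=np.array([B[1]-A[1],A[0]-B[0]])/L
            if nn@((A+B)/2-ctr)<0: nn=-nn
            e-=np.clip(S(Q+1.5*nn)-S(Q-1.5*nn),-10,40).sum()*L
        return e
    best=min((minimize(f,[564+dx,-174+dy,-126+da],method='Nelder-Mead',options=dict(initial_simplex=np.array([564+dx,-174+dy,-126+da])+np.array([[0,0,0],[4,0,0],[0,4,0],[0,0,4]]))) for dx in(-3,3) for dy in(-3,3) for da in(-2,2)),key=lambda r:r.fun)
    print(n,best.x,best.fun)
E
python3 fit.py; python3 -c "
from h import *
go(.5337,.2056,.10,-2.6)"
```

```text
top [ 566.78290065 -175.01517503 -124.93231213] -110136.75
side [ 564.67241803 -176.60248708 -127.6722278 ] -91329.6484375
wz 0.448 shift x 571.4 y -604.3 z 121.7 | t 0.10 pos [ 0.2449 -0.5743  0.2217] psi 23.08 q [ 0.9798  0.2    -0.     -0.001 ] F [-0.5  0.8  0.8] gap 0.0870
```

>>> arm_command:
  moves: [0.05,0,0.0,20,-21,0,87,0,0,0.05,50,-53,0,87,0,0,0.1,79,-84,0,87,0,0,0.15,108,-114,0,87,0,0,0.2,137,-145,0,87,0,0,0.25,165,-175,0,87,0,0,0.3,194,-205,0,87,0,0,0.35,223,-236,0,87,0,0,0.4,252,-266,0,87,0,0,0.448,280,-297,0,87,0,0,0.448,309,-327,10,87,0,0,0.448,338,-357,20,87,0,0,0.448,366,-388,30,87,0,0,0.448,395,-418,40,87,0,0,0.448,424,-448,50,87,0,0,0.448,452,-479,60,87,0,0,0.448,481,-509,70,87,0,0,0.448,510,-539,80,87,0,0,0.448,540,-571,90,87,0,0,0.448,560,-592,100,87]

```text
t: 1.77
position: [0.5264, 0.1858, 0.1239]
eef_rot: [1.0, -0.022, 0.0, 0.0]
force: [1.1, -0.4, -0.6]
finger_gap: 0.0871
```

```bash
python3 -c "
from h import *
go(.5337,.2056,.06,-2.6)"
```

```text
wz 0.001 shift x 6.4 y -20.1 z 63.9 | t 1.77 pos [0.5264 0.1858 0.1239] psi -2.56 q [ 9.998e-01 -2.230e-02  1.000e-04  0.000e+00] F [ 1.1 -0.4 -0.6] gap 0.0871
```

>>> arm_command:
  moves: [0,0,0,6.4,-20,30,87,0,0,0,6.4,-20,60,87,0,0,0,6.4,-20,64,87,0,0,0,6.4,-20,64,87,0,0,0,6.4,-20,64,87]

```text
t: 2.18
position: [0.5331, 0.2026, 0.0607]
eef_rot: [1.0, -0.023, -0.0, 0.0]
force: [-0.5, 0.2, 1.2]
finger_gap: 0.0869
```

```bash
python3 -c "
from h import *
im,d=shot('side');save('s1.png',im,(230,190,410,330),4)
go(.5337,.2056,.0165,-2.6)"
```

```text
wz -0.001 shift x -0.4 y -3.0 z 45.1 | t 2.23 pos [0.534  0.2026 0.0616] psi -2.65 q [ 9.997e-01 -2.320e-02  7.000e-04 -1.000e-04] F [ 0.7 -0.3  0.1] gap 0.0870
```

View pics/s1.png

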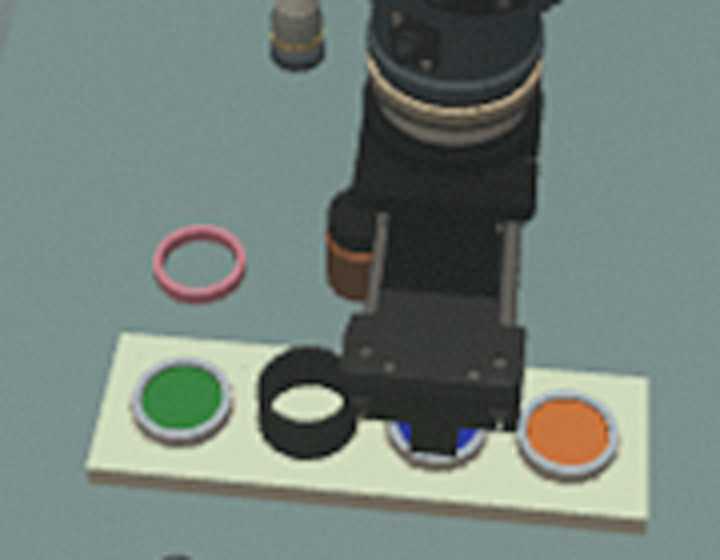

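The fingers straddle the blue disc and are centred on it: pad at (435,440), disc at (437,430). Going down.

>>> arm_command:
  moves: [0,0,0,0,-3,15,80,0,0,0,0,-3,30,75,0,0,0,0,-3,40,70,0,0,0,0,-3,45,65,0,0,0,0,-3,45,62,0,0,0,0,-3,45,60,0,0,0,0,-3,45,60]

```text
t: 2.82
position: [0.5342, 0.2061, 0.0163]
eef_rot: [1.0, -0.023, 0.001, -0.0]
force: [-0.1, -0.3, 0.0]
finger_gap: 0.0609
```

```bash
python3 -c "
from h import *
go(.5337,.2056,.0160,-2.6)"
```

```text
wz -0.000 shift x -0.4 y 0.5 z 0.3 | t 2.82 pos [0.5342 0.2061 0.0163] psi -2.61 q [ 9.997e-01 -2.280e-02  8.000e-04 -2.000e-04] F [-0.1 -0.3  0. ] gap 0.0609
```

Good height. Close and lift gently.

>>> arm_command:
  moves: [0,0,0,0,0,0.3,54,0,0,0,0,0,0.3,50,0,0,0,0,0,0.3,44,0,0,0,0,0,0.3,44,0,0,0,0,0,0.3,44,0,0,0,0,0,0.3,44,0,0,0,0,0,-3,44,0,0,0,0,0,-10,44,0,0,0,0,0,-25,44,0,0,0,0,0,-45,44,0,0,0,0,0,-70,44,0,0,0,0,0,-95,44,0,0,0,0,0,-110,44,0,0,0,0,0,-110,44]

```text
t: 3.98
position: [0.5358, 0.2068, 0.1292]
eef_rot: [1.0, -0.023, 0.004, -0.001]
force: [0.2, -0.3, -0.5]
finger_gap: 0.0486
```

```bash
python3 -c "
from h import *
go(.5657,-.1758,.125,54)"
```

```text
wz -0.988 shift x 47.1 y 380.9 z 4.2 | t 3.98 pos [0.5358 0.2068 0.1292] psi -2.58 q [ 9.997e-01 -2.250e-02  3.800e-03 -8.000e-04] F [ 0.2 -0.3 -0.5] gap 0.0486
```

>>> arm_command:
  moves: [0,0,-0.03,1.4,11,0,44,0,0,-0.08,3.8,30,0,44,0,0,-0.14,6.7,54,0,44,0,0,-0.21,10,81,0,44,0,0,-0.29,13.8,112,0,44,0,0,-0.37,17.6,143,0,44,0,0,-0.45,21.5,174,0,44,0,0,-0.53,25.3,204,0,44,0,0,-0.61,29,235,0,44,0,0,-0.69,33,266,0,44,0,0,-0.77,36.7,297,0,44,0,0,-0.84,40,324,0,44,0,0,-0.9,43,347,0,44,0,0,-0.95,45,366,0,44,0,0,-0.98,46.7,378,0,44,0,0,-0.988,47.1,381,0,44,0,0,-0.988,47.1,381,0,44,0,0,-0.988,47.1,381,0,44]

```text
t: 5.48
position: [0.5625, -0.1756, 0.1246]
eef_rot: [0.891, 0.454, -0.0, -0.001]
force: [-0.1, -0.1, -0.5]
finger_gap: 0.0485
```

```bash
python3 -c "
from h import *
im,d=shot('side');save('s2.png',im,(270,70,400,220),4)
np.savez('side2.npz',im=im,d=d)
go(.5657,-.1758,.08,54)
print(proj('side',(.5657,-.1758,.068)))"
```

```text
wz 0.000 shift x 1.4 y 2.8 z 44.8 | t 5.53 pos [ 0.5626 -0.1753  0.1248] psi 54.02 q [ 8.909e-01  4.542e-01 -4.000e-04 -1.000e-03] F [-0.4  0.4  0.1] gap 0.0488
(np.float64(331.85526078372203), np.float64(157.3036607134216))
```

View pics/s2.png

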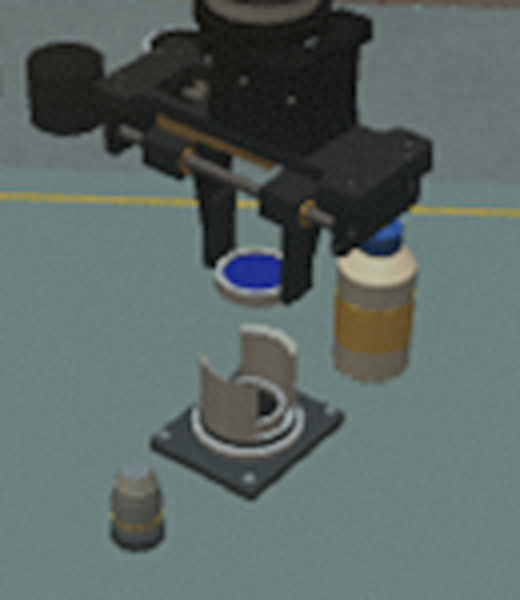

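The disc hangs level at (255,275), above the mouth at about (248,350). Go to 8 mm above the mouth and check again.

>>> arm_command:
  moves: [0,0,0,1.4,2.8,10,44,0,0,0,1.4,2.8,25,44,0,0,0,1.4,2.8,38,44,0,0,0,1.4,2.8,44,44,0,0,0,1.4,2.8,44,44,0,0,0,1.4,2.8,44,44]

```text
t: 6.03
position: [0.5663, -0.1764, 0.0809]
eef_rot: [0.891, 0.454, -0.0, -0.0]
force: [0.8, 0.3, 0.6]
finger_gap: 0.049
```

```bash
python3 -c "
from h import *
im,d=shot('side');a=cv2.resize(im[130:195,305:360],None,fx=9,fy=9,interpolation=3)
im2,d=shot('top');b=cv2.resize(im2[170:220,350:410],None,fx=5,fy=5,interpolation=3)
M=np.zeros((585,795,3),np.uint8);M[:,:495]=a;M[:250,495:795]=b;save('s3.png',M)
go(.5657,-.1758,.08,54)
p=observe()['position']
for n in('side','top'):
  for X in(p+[0,0,.0055],(.5657,-.1758,.068)): print(n,proj(n,X))
"
```

```text
wz 0.001 shift x 0.3 y -1.7 z 1.9 | t 6.13 pos [ 0.5669 -0.177   0.0819] psi 54.04 q [8.909e-01 4.543e-01 3.000e-04 5.000e-04] F [-0.1  0.1  1.1] gap 0.0488
side (np.float64(331.5025556480092), np.float64(150.67701745177078))
side (np.float64(331.85526078372203), np.float64(157.3036607134216))
top (np.float64(384.6424242238216), np.float64(193.55997523830544))
top (np.float64(383.00039376000274), np.float64(195.0525540164914))
```

View pics/s3.png

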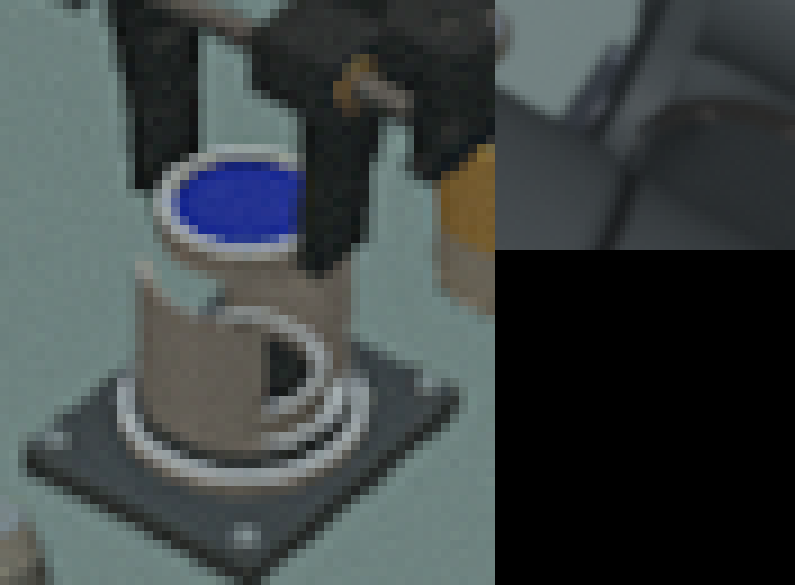

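```bash
python3 -c "
from h import *
CI=camera_info('side')
def P(X):
    c=CI;p=np.array(c['R'])@np.array(X)+np.array(c['t']);return np.array([(c['fx']*p[0]/p[2]+c['cx']-305)*9+4.5,(c['fy']*p[1]/p[2]+c['cy']-130)*9+4.5]).round(1)
def circ(c,r):
    Q=np.array([P(np.array(c)+[r*np.cos(a),r*np.sin(a),0]) for a in np.linspace(0,6.283,73)]);return Q.min(0),Q.max(0)
B=np.array([.5657,-.1758,0]);T=np.array([.5669,-.177,.0819]);ty=np.array([.81,-.588,0]);tx=np.array([.588,.81,0])
print('collar out z16',circ(B+[0,0,.016],.036));print('seat bore',circ(B+[0,0,.03],.0265));print('mouth',circ(B+[0,0,.068],.03))
print('disc top',circ(T+[0,0,.0055],.025),'glass',circ(T+[0,0,.005],.0205))
for s in(-1,1): print('tip',s,[P(T+ty*s*r+tx*w) for r in(.025,.04) for w in(-.0095,.0095)])
"
```

```text
collar out z16 (array([117.4, 318.5]), array([369.7, 477.9]))
seat bore (array([150.6, 300.4]), array([337.8, 417.4]))
mouth (array([137.9, 185.7]), array([354.5, 317.2]))
disc top (array([151.9, 137. ]), array([334.3, 245.9])) glass (array([168.3, 148. ]), array([317.8, 237.3]))
tip -1 [array([336. , 225.7]), array([293. , 258.3]), array([379.7, 246.8]), array([336.8, 279.9])]
tip 1 [array([194. , 156.9]), array([150.6, 188.2]), array([152.5, 136.7]), array([109. , 167.7])]
```

The columns agree within 1 mm: disc centre about 243, tube centre about 244. The disc appears up to 3 mm low in the grip. I'll lower it slowly and watch the force.

>>> arm_command:
  moves: [0,0,0,0,-1,2,44,0,0,0,0,-1,4,44,0,0,0,0,-1,6,44,0,0,0,0,-1,8,44,0,0,0,0,-1,10,44,0,0,0,0,-1,12,44,0,0,0,0,-1,14,44,0,0,0,0,-1,14,44]

```text
t: 6.8
position: [0.5653, -0.1764, 0.0669]
eef_rot: [0.891, 0.454, -0.0, -0.0]
force: [-0.5, -0.9, -0.7]
finger_gap: 0.0487
```

```bash
python3 -c "
from h import *
go(.566,-.1758,.036,54)
print(observe()['wrist_torque'])"
```

```text
wz 0.000 shift x 0.9 y 0.3 z 30.9 | t 6.80 pos [ 0.5653 -0.1764  0.0669] psi 54.02 q [ 8.909e-01  4.541e-01 -3.000e-04 -4.000e-04] F [-0.5 -0.9 -0.7] gap 0.0487
[-0.02779003 -0.02853961  0.00846099]
```

No contact, and the piece is already in the mouth. Continue down.

>>> arm_command:
  moves: [0,0,0,0,0,2,44,0,0,0,0,0,5,44,0,0,0,0,0,8,44,0,0,0,0,0,11,44,0,0,0,0,0,14,44,0,0,0,0,0,17,44,0,0,0,0,0,20,44,0,0,0,0,0,22,44,0,0,0,0,0,24,44,0,0,0,0,0,25,44,0,0,0,0,0,25,44]

```text
t: 7.72
position: [0.5654, -0.1764, 0.0421]
eef_rot: [0.891, 0.454, -0.0, -0.0]
force: [-0.0, 0.0, 0.5]
finger_gap: 0.0489
```

```bash
python3 -c "
from h import *
go(.566,-.1758,.0345,54)
print(observe()['wrist_torque'])"
```

```text
wz 0.000 shift x 0.8 y 0.1 z 7.6 | t 7.72 pos [ 0.5654 -0.1764  0.0421] psi 54.02 q [ 8.909e-01  4.541e-01 -1.000e-04 -2.000e-04] F [-0.   0.   0.5] gap 0.0489
[-0.02677159 -0.03502111  0.03511248]
```

>>> arm_command:
  moves: [0,0,0,0,0,1,44,0,0,0,0,0,2,44,0,0,0,0,0,3,44,0,0,0,0,0,4,44,0,0,0,0,0,5,44,0,0,0,0,0,6,44,0,0,0,0,0,6,44]

```text
t: 8.3
position: [0.5654, -0.1764, 0.0362]
eef_rot: [0.891, 0.454, -0.0, -0.0]
force: [-0.2, 0.7, -0.2]
finger_gap: 0.0487
```

Still free, so the disc did not slip. Continue in 0.5 mm rows.

>>> arm_command:
  moves: [0,0,0,0,0,0.5,44,0,0,0,0,0,1,44,0,0,0,0,0,1.4,44,0,0,0,0,0,1.4,44]

```text
t: 8.63
position: [0.5655, -0.1765, 0.0349]
eef_rot: [0.891, 0.454, -0.0, -0.0]
force: [0.4, -0.2, -0.4]
finger_gap: 0.0485
```

>>> arm_command:
  moves: [0,0,0,0,0,0.4,44,0,0,0,0,0,0.8,44,0,0,0,0,0,0.8,44]

```text
t: 8.88
position: [0.5655, -0.1765, 0.0341]
eef_rot: [0.891, 0.454, -0.0, -0.0]
force: [0.3, 0.9, -0.7]
finger_gap: 0.0488
```

>>> arm_command:
  moves: [0,0,0,0,0,0.4,44,0,0,0,0,0,0.8,44,0,0,0,0,0,0.8,44]

```text
t: 9.13
position: [0.5656, -0.1765, 0.034]
eef_rot: [0.891, 0.454, 0.0, 0.0]
force: [-1.1, 1.7, 5.4]
finger_gap: 0.0485
```

5.4 N upward at z=0.034 is the seat. Back off slightly, release and retreat.

>>> arm_command:
  moves: [0,0,0,0,0,-0.5,48,0,0,0,0,0,-0.5,52,0,0,0,0,0,-0.5,56,0,0,0,0,0,-0.5,60,0,0,0,0,0,-0.5,62,0,0,0,0,0,-0.5,62,0,0,0,0,0,-10,62,0,0,0,0,0,-30,62,0,0,0,0,0,-60,62,0,0,0,0,0,-90,62,0,0,0,0,0,-100,62,0,0,0,0,0,-100,62]

```text
t: 10.13
position: [0.5678, -0.1775, 0.137]
eef_rot: [0.891, 0.454, 0.002, 0.003]
force: [1.2, 1.3, -1.0]
finger_gap: 0.062
```

```bash
python3 -c "
from h import *
im,d=shot('side');save('s4.png',im,(300,100,370,195),6)
go(.5974,.2030,.09,-2.6)"
```

```text
wz 0.988 shift x 325.6 y -198.0 z 44.9 | t 10.18 pos [ 0.5663 -0.1769  0.1349] psi 54.02 q [0.8909 0.4542 0.001  0.0014] F [0.3 0.  0.4] gap 0.0620
```

View pics/s4.png

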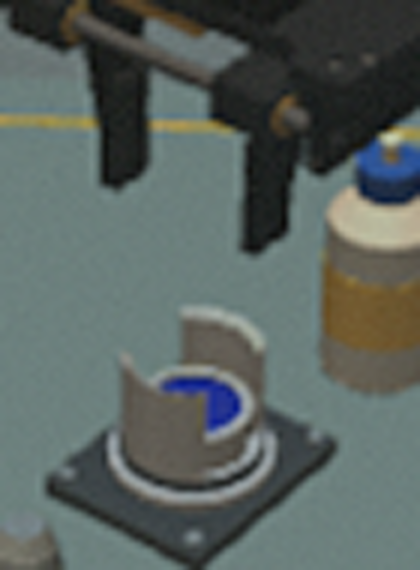

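The blue filter lies flat on the seat at (205,400). Now the top spacer.

>>> arm_command:
  moves: [0,0,0.03,10,-6,0,70,0,0,0.08,29,-18,0,70,0,0,0.16,52,-32,0,70,0,0,0.24,78,-48,0,70,0,0,0.32,106,-64,0,70,0,0,0.4,134,-81,0,70,0,0,0.48,162,-98,0,70,0,0,0.56,190,-115,0,70,0,0,0.64,218,-132,10,70,0,0,0.72,245,-149,20,70,0,0,0.8,270,-164,30,70,0,0,0.88,292,-178,38,70,0,0,0.94,310,-189,43,70,0,0,0.988,321,-195,45,70,0,0,0.988,325.6,-198,45,70,0,0,0.988,325.6,-198,45,70,0,0,0.988,325.6,-198,45,70]

```text
t: 11.6
position: [0.5958, 0.2028, 0.0873]
eef_rot: [1.0, -0.022, -0.001, 0.0]
force: [0.5, 0.5, -0.4]
finger_gap: 0.0698
```

```bash
python3 -c "
from h import *
im,d=shot('side');save('s5.png',im,(230,210,370,320),5)
go(.597,.2030,.0345,-2.6)"
```

```text
wz 0.000 shift x 0.8 y -0.7 z 53.2 | t 11.65 pos [0.5962 0.2024 0.0877] psi -2.57 q [ 9.997e-01 -2.240e-02 -7.000e-04  3.000e-04] F [-0.   0.   0.5] gap 0.0703
```

View pics/s5.png

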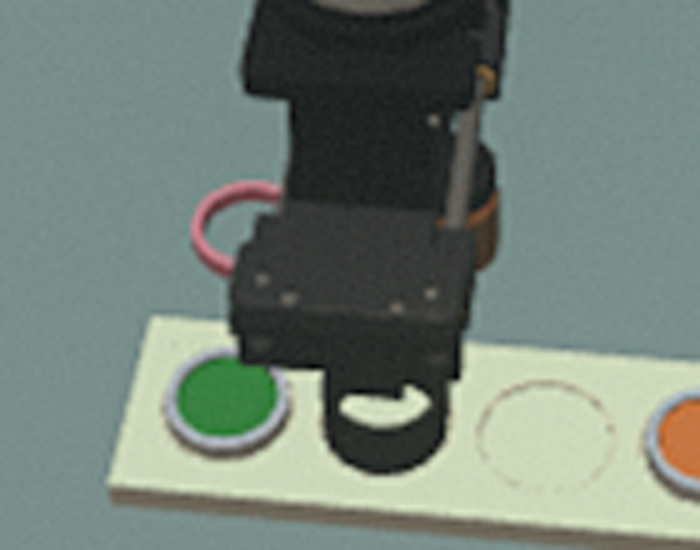

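The fingers straddle the black stack at (385,410), clear of its neighbours. Descend to z=0.034, which is on the top ring only (31.5 to 41.5 mm).

>>> arm_command:
  moves: [0,0,0,0.8,-0.7,10,68,0,0,0,0.8,-0.7,25,66,0,0,0,0.8,-0.7,40,64,0,0,0,0.8,-0.7,50,62,0,0,0,0.8,-0.7,53.5,60,0,0,0,0.8,-0.7,53.5,60,0,0,0,0.8,-0.7,53.5,60]

```text
t: 12.23
position: [0.5977, 0.2037, 0.0349]
eef_rot: [1.0, -0.023, 0.0, -0.0]
force: [0.0, 0.2, -0.2]
finger_gap: 0.0604
```

```bash
python3 -c "
from h import *
go(.597,.2030,.034,-2.6)"
```

```text
wz -0.000 shift x -0.7 y 0.7 z 0.9 | t 12.23 pos [0.5977 0.2037 0.0349] psi -2.62 q [ 9.997e-01 -2.280e-02  1.000e-04 -0.000e+00] F [ 0.   0.2 -0.2] gap 0.0604
```

>>> arm_command:
  moves: [0,0,0,0,0,0.6,56,0,0,0,0,0,0.6,53,0,0,0,0,0,0.6,51,0,0,0,0,0,0.6,49,0,0,0,0,0,0.6,44,0,0,0,0,0,0.6,44,0,0,0,0,0,0.6,44,0,0,0,0,0,-1,44,0,0,0,0,0,-4,44,0,0,0,0,0,-10,44,0,0,0,0,0,-25,44,0,0,0,0,0,-45,44,0,0,0,0,0,-70,44,0,0,0,0,0,-88,44,0,0,0,0,0,-92,44,0,0,0,0,0,-92,44]

```text
t: 13.57
position: [0.5986, 0.2042, 0.1288]
eef_rot: [1.0, -0.023, 0.002, -0.0]
force: [-0.3, 0.1, 0.4]
finger_gap: 0.0479
```

```bash
python3 -c "
from h import *
go(.5658,-.1765,.125,54)"
```

```text
wz -0.988 shift x -15.6 y 381.8 z 3.8 | t 13.57 pos [0.5986 0.2042 0.1288] psi -2.59 q [ 9.997e-01 -2.260e-02  1.900e-03 -4.000e-04] F [-0.3  0.1  0.4] gap 0.0479
```

>>> arm_command:
  moves: [0,0,-0.03,-0.5,11,0,44,0,0,-0.08,-1.3,30,0,44,0,0,-0.14,-2.2,54,0,44,0,0,-0.21,-3.3,81,0,44,0,0,-0.29,-4.6,112,0,44,0,0,-0.37,-5.8,143,0,44,0,0,-0.45,-7.1,174,0,44,0,0,-0.53,-8.4,204,0,44,0,0,-0.61,-9.6,235,0,44,0,0,-0.69,-10.9,266,0,44,0,0,-0.77,-12.2,297,0,44,0,0,-0.84,-13.3,324,0,44,0,0,-0.9,-14.2,347,0,44,0,0,-0.95,-15,366,0,44,0,0,-0.98,-15.5,378,0,44,0,0,-0.988,-15.6,382,0,44,0,0,-0.988,-15.6,382,0,44,0,0,-0.988,-15.6,382,0,44]

```text
t: 15.07
position: [0.5639, -0.1761, 0.1259]
eef_rot: [0.891, 0.454, -0.001, -0.001]
force: [-0.5, -0.8, 0.1]
finger_gap: 0.0478
```

```bash
python3 -c "
from h import *
im,d=shot('side');a=cv2.resize(im[100:195,295:365],None,fx=6,fy=6,interpolation=3);b=cv2.resize(im[265:325,245:335],None,fx=4,fy=4,interpolation=3)
M=np.zeros((570,780,3),np.uint8);M[:,:420]=a;M[:240,420:]=b;save('s6.png',M)
go(.5658,-.1765,.075,54)"
```

```text
wz 0.000 shift x 0.4 y 1.9 z 51.1 | t 15.12 pos [ 0.5641 -0.1757  0.1261] psi 54.02 q [ 8.909e-01  4.541e-01 -4.000e-04 -9.000e-04] F [ 0.1 -0.5 -0.1] gap 0.0481
```

View pics/s6.png

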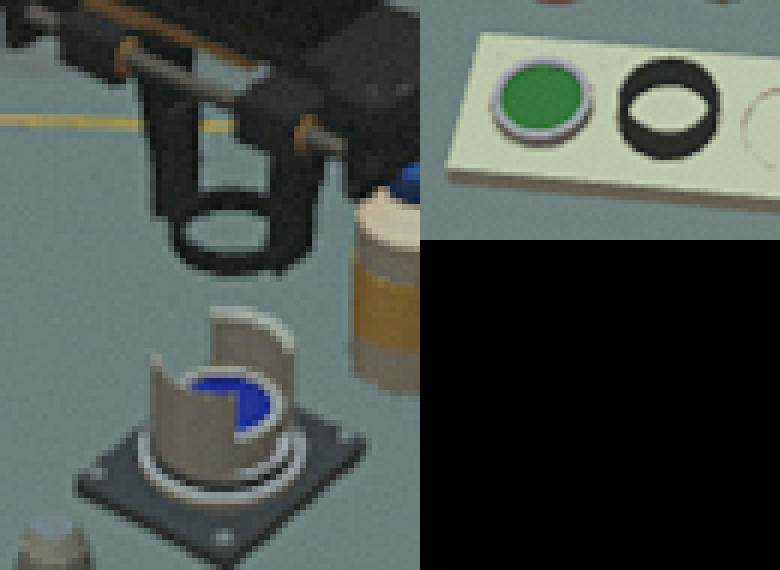

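One ring is held at (225,230), and two stay aligned in the tray at (669,108). Go to just above the mouth and check the ring edge numerically.

>>> arm_command:
  moves: [0,0,0,0.4,1.9,10,44,0,0,0,0.4,1.9,25,44,0,0,0,0.4,1.9,40,44,0,0,0,0.4,1.9,48,44,0,0,0,0.4,1.9,50,44,0,0,0,0.4,1.9,50,44,0,0,0,0.4,1.9,50,44]

```text
t: 15.7
position: [0.5668, -0.1775, 0.0771]
eef_rot: [0.891, 0.454, 0.0, 0.0]
force: [0.6, -0.2, -0.3]
finger_gap: 0.0484
```

```bash
python3 -c "
from h import *
go(.5656,-.1765,.06,54)
T=observe()['position'];CI=camera_info('side')
im,d=shot('side');save('s7.png',im,(305,130,360,195),9)
def P(X):
    c=CI;p=np.array(c['R'])@np.array(X)+np.array(c['t']);return np.array([(c['fx']*p[0]/p[2]+c['cx']-305)*9+4.5,(c['fy']*p[1]/p[2]+c['cy']-130)*9+4.5]).round(1)
for z,r in((.0072,.025),(.0072,.0205),(-.0028,.025)):
    Q=np.array([P(T+[r*np.cos(a),r*np.sin(a),z]) for a in np.linspace(0,6.283,73)]);print(z,r,Q.min(0),Q.max(0))
"
```

```text
wz 0.001 shift x 0.1 y -1.5 z 17.1 | t 15.70 pos [ 0.5668 -0.1775  0.0771] psi 54.04 q [8.908e-01 4.543e-01 2.000e-04 2.000e-04] F [ 0.6 -0.2 -0.3] gap 0.0484
0.0072 0.025 [152.5 145.2] [334.6 254. ]
0.0072 0.0205 [168.9 154.7] [318.2 244. ]
-0.0028 0.025 [152.5 174.4] [333.5 283.5]
```

View pics/s7.png

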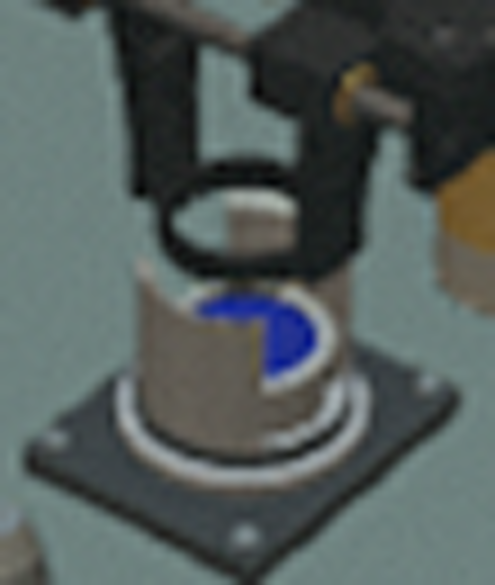

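The ring's left edge is at 158, against 152.5 predicted, so I shift +0.8 mm along tool x. Lower slowly.

>>> arm_command:
  moves: [0,0,0,0.8,-1,2,44,0,0,0,0.8,-1,4,44,0,0,0,0.8,-1,6,44,0,0,0,0.8,-1,8,44,0,0,0,0.8,-1,10,44,0,0,0,0.8,-1,12,44,0,0,0,0.8,-1,14,44,0,0,0,0.8,-1,16,44,0,0,0,0.8,-1,16,44]

```text
t: 16.5
position: [0.5658, -0.1764, 0.0604]
eef_rot: [0.891, 0.454, -0.0, -0.0]
force: [-0.7, -0.1, -1.0]
finger_gap: 0.0479
```

>>> arm_command:
  moves: [0,0,0,0,0,2,44,0,0,0,0,0,4,44,0,0,0,0,0,6.5,44,0,0,0,0,0,9,44,0,0,0,0,0,11.5,44,0,0,0,0,0,13.5,44,0,0,0,0,0,15,44,0,0,0,0,0,16,44,0,0,0,0,0,16,44]

```text
t: 17.25
position: [0.5659, -0.1764, 0.0446]
eef_rot: [0.891, 0.454, -0.0, -0.0]
force: [0.4, -0.1, -1.0]
finger_gap: 0.0482
```

>>> arm_command:
  moves: [0,0,0,0,0,0.5,44,0,0,0,0,0,1,44,0,0,0,0,0,1.5,44,0,0,0,0,0,1.9,44,0,0,0,0,0,1.9,44]

```text
t: 17.67
position: [0.5661, -0.1765, 0.0433]
eef_rot: [0.891, 0.454, 0.0, 0.0]
force: [-0.4, 0.9, 2.8]
finger_gap: 0.0482
```

>>> arm_command:
  moves: [0,0,0,0,0,0.4,44,0,0,0,0,0,0.4,44]

```text
t: 17.83
position: [0.5662, -0.1765, 0.0432]
eef_rot: [0.891, 0.454, 0.0, 0.0]
force: [-1.1, 1.2, 5.6]
finger_gap: 0.0478
```

Contact confirmed, so the spacer rests on the blue filter. Release and lift.

>>> arm_command:
  moves: [0,0,0,0,0,-0.5,48,0,0,0,0,0,-0.5,52,0,0,0,0,0,-0.5,56,0,0,0,0,0,-0.5,60,0,0,0,0,0,-0.5,62,0,0,0,0,0,-0.5,62,0,0,0,0,0,-10,62,0,0,0,0,0,-30,62,0,0,0,0,0,-60,62,0,0,0,0,0,-84,62,0,0,0,0,0,-90,62,0,0,0,0,0,-90,62]

```text
t: 18.83
position: [0.5676, -0.1773, 0.1354]
eef_rot: [0.891, 0.454, 0.002, 0.002]
force: [-0.3, -0.7, -0.5]
finger_gap: 0.0621
```

```bash
python3 -c "
from h import *
im,d=shot('side');save('s8.png',im,(300,100,370,195),6)
go(.4695,.2088,.06,-2.6)"
```

```text
wz 0.988 shift x 255.0 y -304.8 z 73.6 | t 18.88 pos [ 0.5664 -0.1766  0.1336] psi 54.02 q [8.909e-01 4.542e-01 6.000e-04 8.000e-04] F [-0.  -0.1 -1. ] gap 0.0620
```

View pics/s8.png

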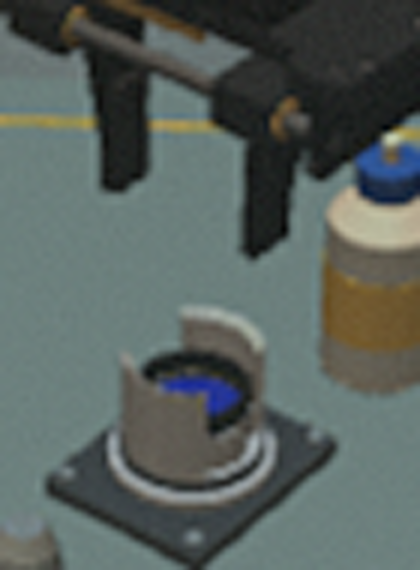

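The spacer lies flat in the tube at (200,380), with the blue filter visible through it. That was the 12th picture, so from here I check numerically. Now the amber filter.

>>> arm_command:
  moves: [0,0,0.03,8,-9,0,70,0,0,0.08,20,-24,0,70,0,0,0.14,36,-43,0,70,0,0,0.21,54,-64,0,70,0,0,0.29,75,-89,0,70,0,0,0.37,96,-114,0,70,0,0,0.45,116,-139,0,70,0,0,0.53,137,-164,0,70,0,0,0.61,158,-188,0,70,0,0,0.69,178,-213,0,70,0,0,0.77,199,-238,5,70,0,0,0.84,217,-259,15,70,0,0,0.9,233,-278,30,70,0,0,0.95,245,-293,45,70,0,0,0.98,253,-302,60,70,0,0,0.988,255,-304.8,70,70,0,0,0.988,255,-304.8,74,70,0,0,0.988,255,-304.8,74,70,0,0,0.988,255,-304.8,74,70]

```text
t: 20.47
position: [0.4694, 0.2081, 0.0583]
eef_rot: [1.0, -0.023, -0.0, 0.0]
force: [0.3, 0.7, -0.1]
finger_gap: 0.07
```

```bash
python3 -c "
from h import *
go(.4695,.2088,.0163,-2.6)"
```

```text
wz -0.000 shift x 0.1 y -0.7 z 42.0 | t 20.47 pos [0.4694 0.2081 0.0583] psi -2.62 q [ 9.997e-01 -2.290e-02 -4.000e-04  2.000e-04] F [ 0.3  0.7 -0.1] gap 0.0700
```

>>> arm_command:
  moves: [0,0,0,0,-0.7,12,68,0,0,0,0,-0.7,25,66,0,0,0,0,-0.7,36,64,0,0,0,0,-0.7,41,62,0,0,0,0,-0.7,41.5,60,0,0,0,0,-0.7,41.5,60,0,0,0,0,-0.7,41.5,60]

```text
t: 21.05
position: [0.4697, 0.2095, 0.0175]
eef_rot: [1.0, -0.023, 0.0, -0.0]
force: [-0.3, -0.3, 0.7]
finger_gap: 0.0603
```

```bash
python3 -c "
from h import *
go(.4695,.2088,.016,-2.6)"
```

```text
wz -0.000 shift x -0.2 y 0.7 z 1.5 | t 21.05 pos [0.4697 0.2095 0.0175] psi -2.61 q [ 9.997e-01 -2.270e-02  5.000e-04 -1.000e-04] F [-0.3 -0.3  0.7] gap 0.0603
```

>>> arm_command:
  moves: [0,0,0,0,0.5,1.2,58,0,0,0,0,0.5,1.2,54,0,0,0,0,0.5,1.2,50,0,0,0,0,0.5,1.2,44,0,0,0,0,0.5,1.2,44,0,0,0,0,0.5,1.2,44,0,0,0,0,0.5,1.2,44,0,0,0,0,0.5,-2,44,0,0,0,0,0.5,-8,44,0,0,0,0,0.5,-22,44,0,0,0,0,0.5,-45,44,0,0,0,0,0.5,-70,44,0,0,0,0,0.5,-95,44,0,0,0,0,0.5,-109,44,0,0,0,0,0.5,-110,44,0,0,0,0,0.5,-110,44]

```text
t: 22.38
position: [0.4696, 0.2093, 0.128]
eef_rot: [1.0, -0.023, 0.001, -0.0]
force: [0.3, -1.1, 0.2]
finger_gap: 0.0489
```

```bash
python3 -c "
from h import *
go(.5658,-.1765,.125,54)"
```

```text
wz -0.988 shift x 113.5 y 381.1 z 3.0 | t 22.38 pos [0.4696 0.2093 0.128 ] psi -2.59 q [ 9.997e-01 -2.260e-02  1.100e-03 -3.000e-04] F [ 0.3 -1.1  0.2] gap 0.0489
```

>>> arm_command:
  moves: [0,0,-0.03,3.4,11,0,44,0,0,-0.08,9,30,0,44,0,0,-0.14,16,54,0,44,0,0,-0.21,24,81,0,44,0,0,-0.29,33,112,0,44,0,0,-0.37,43,143,0,44,0,0,-0.45,52,174,0,44,0,0,-0.53,61,204,0,44,0,0,-0.61,70,235,0,44,0,0,-0.69,79,266,0,44,0,0,-0.77,88,297,0,44,0,0,-0.84,96,324,0,44,0,0,-0.9,103,347,0,44,0,0,-0.95,109,366,0,44,0,0,-0.98,112.5,378,0,44,0,0,-0.988,113.5,381,0,44,0,0,-0.988,113.5,381,0,44,0,0,-0.988,113.5,381,0,44]

```text
t: 23.88
position: [0.5642, -0.1755, 0.1258]
eef_rot: [0.891, 0.454, -0.001, -0.002]
force: [-0.2, -0.3, -0.3]
finger_gap: 0.0485
```

```bash
python3 -c "
from h import *
go(.5660,-.1768,.081,54)"
```

```text
wz -0.000 shift x -0.0 y 2.2 z 44.8 | t 23.88 pos [ 0.5642 -0.1755  0.1258] psi 53.97 q [ 8.911e-01  4.538e-01 -8.000e-04 -1.500e-03] F [-0.2 -0.3 -0.3] gap 0.0485
```

>>> arm_command:
  moves: [0,0,0,0.3,1.2,10,44,0,0,0,0.3,1.2,25,44,0,0,0,0.3,1.2,38,44,0,0,0,0.3,1.2,44,44,0,0,0,0.3,1.2,44.5,44,0,0,0,0.3,1.2,44.5,44,0,0,0,0.3,1.2,44.5,44]

```text
t: 24.47
position: [0.5669, -0.1768, 0.0829]
eef_rot: [0.891, 0.454, 0.0, 0.0]
force: [0.3, 0.1, -0.5]
finger_gap: 0.0487
```

```bash
python3 -c "
from h import *
go(.5656,-.1765,.06,54)
T=observe()['position'];CI=camera_info('side')
im,d=shot('side')
def P(X):
    c=CI;p=np.array(c['R'])@np.array(X)+np.array(c['t']);return np.array([c['fx']*p[0]/p[2]+c['cx'],c['fy']*p[1]/p[2]+c['cy']]).round(1)
r=.0205;Q=np.array([P(T+[r*np.cos(a),r*np.sin(a),.005]) for a in np.linspace(0,6.283,73)]);print('pred glass',Q.min(0),Q.max(0))
hsv=cv2.cvtColor(im,cv2.COLOR_RGB2HSV);m=cv2.inRange(hsv,(3,120,60),(20,255,255));m[:130]=0;m[165:]=0;m[:,:315]=0;m[:,350:]=0
ys,xs=np.nonzero(m);print('amber px',xs.min(),xs.max(),ys.min(),ys.max(),len(xs))
for y in range(ys.min(),ys.max()+1): print(y,xs[ys==y].min(),xs[ys==y].max(),end='; ')
"
```

```text
wz 0.001 shift x -0.5 y -1.2 z 22.9 | t 24.47 pos [ 0.5669 -0.1768  0.0829] psi 54.04 q [8.908e-01 4.543e-01 2.000e-04 3.000e-04] F [ 0.3  0.1 -0.5] gap 0.0487
pred glass [323.2 145.7] [339.8 155.6]
amber px 324 343 138 155 108
138 343 343; 139 342 343; 140 343 343; Traceback (most recent call last):
  File "<string>", line 11, in <module>
    for y in range(ys.min(),ys.max()+1): print(y,xs[ys==y].min(),xs[ys==y].max(),end='; ')
                                                 ~~~~~~~~~~~~~^^
    return umr_minimum(a, axis, None, out, keepdims, initial, where)
ValueError: zero-size array to reduction operation minimum which has no identity
```

The amber edge at 324 matches the prediction (323.2) as the blue one did. Lower it.

>>> arm_command:
  moves: [0,0,0,-0.2,-0.8,2,44,0,0,0,-0.2,-0.8,4,44,0,0,0,-0.2,-0.8,6,44,0,0,0,-0.2,-0.8,8,44,0,0,0,-0.2,-0.8,10,44,0,0,0,-0.2,-0.8,12,44,0,0,0,-0.2,-0.8,14,44,0,0,0,-0.2,-0.8,16,44,0,0,0,-0.2,-0.8,16,44]

```text
t: 25.27
position: [0.5655, -0.1766, 0.0661]
eef_rot: [0.891, 0.454, -0.0, -0.0]
force: [0.3, -0.6, -0.5]
finger_gap: 0.0488
```

>>> arm_command:
  moves: [0,0,0,0,0,2,44,0,0,0,0,0,4,44,0,0,0,0,0,6,44,0,0,0,0,0,8,44,0,0,0,0,0,9,44,0,0,0,0,0,10,44,0,0,0,0,0,10.5,44,0,0,0,0,0,10.5,44]

```text
t: 25.93
position: [0.5658, -0.1767, 0.056]
eef_rot: [0.891, 0.454, -0.0, -0.0]
force: [0.2, 0.5, -0.7]
finger_gap: 0.0483
```

>>> arm_command:
  moves: [0,0,0,0,0,0.5,44,0,0,0,0,0,1,44,0,0,0,0,0,1.4,44,0,0,0,0,0,1.4,44]

```text
t: 26.27
position: [0.5658, -0.1768, 0.0547]
eef_rot: [0.891, 0.454, 0.0, 0.0]
force: [0.3, 0.1, -0.4]
finger_gap: 0.0489
```

>>> arm_command:
  moves: [0,0,0,0,0,0.5,44,0,0,0,0,0,0.9,44,0,0,0,0,0,0.9,44]

```text
t: 26.52
position: [0.5659, -0.1768, 0.0547]
eef_rot: [0.891, 0.454, 0.0, 0.0]
force: [-1.6, 0.8, 4.9]
finger_gap: 0.0487
```

Contact at z≈0.0545, about where expected. Release and withdraw upward.

>>> arm_command:
  moves: [0,0,0,0,0,-0.5,48,0,0,0,0,0,-0.5,52,0,0,0,0,0,-0.5,56,0,0,0,0,0,-0.5,60,0,0,0,0,0,-0.5,62,0,0,0,0,0,-0.5,62,0,0,0,0,0,-10,62,0,0,0,0,0,-30,62,0,0,0,0,0,-60,62,0,0,0,0,0,-90,62,0,0,0,0,0,-118,62,0,0,0,0,0,-130,62,0,0,0,0,0,-130,62,0,0,0,0,0,-130,62]

```text
t: 27.68
position: [0.566, -0.1769, 0.1848]
eef_rot: [0.891, 0.454, 0.001, 0.001]
force: [-0.1, 1.1, -0.3]
finger_gap: 0.062
```

```bash
python3 -c "
from h import *
go(.5658,-.1765,.2,54)
T=np.array([.5657,-.1762,.06]);CI=camera_info('side')
im,d=shot('side');D0=np.load('side0.npz');im0,d0=D0['im'],D0['d']
def P(X):
    c=CI;p=np.array(c['R'])@np.array(X)+np.array(c['t']);return np.array([c['fx']*p[0]/p[2]+c['cx'],c['fy']*p[1]/p[2]+c['cy']]).round(1)
r=.0205;Q=np.array([P(T+[r*np.cos(a),r*np.sin(a),-.0005]) for a in np.linspace(0,6.283,73)]);print('pred glass',Q.min(0),Q.max(0))
hsv=cv2.cvtColor(im,cv2.COLOR_RGB2HSV);m=cv2.inRange(hsv,(3,120,60),(20,255,255));m[:145]=0;m[175:]=0;m[:,:315]=0;m[:,348:]=0
ys,xs=np.nonzero(m);print('amber px',xs.min(),xs.max(),ys.min(),ys.max(),len(xs))
W=np.array([px2w('side',x,y,d[y,x]) for y,x in list(zip(ys,xs))[::3] if d[y,x]>0]);print('amber world median',np.median(W,0).round(4),'z range',np.percentile(W[:,2],[5,95]).round(4))
A=np.c_[W[:,:2]-W[:,:2].mean(0),np.ones(len(W))];print('slope',np.linalg.lstsq(A,W[:,2],rcond=None)[0].round(3))
# changes elsewhere
df=(np.abs(im.astype(int)-im0).max(2)>45).astype(np.uint8);df[:, 470:]=0
k,l,st,ce=cv2.connectedComponentsWithStats(df)
for i in range(1,k):
    if st[i,4]>8: print('changed',st[i],ce[i].round())
"
```

```text
wz 0.000 shift x 0.2 y -0.4 z -15.2 | t 27.68 pos [ 0.566  -0.1769  0.1848] psi 54.02 q [8.909e-01 4.541e-01 6.000e-04 8.000e-04] F [-0.1  1.1 -0.3] gap 0.0620
pred glass [323.6 155. ] [340. 165.]
amber px 325 339 157 165 110
amber world median [ 0.5636 -0.1772  0.0567] z range [0.0531 0.059 ]
slope [-0.027  0.093  0.057]
changed [ 291    0   88  126 4641] [335.  63.]
changed [430   0  40  42 614] [456.  16.]
changed [323 155  19  11 130] [333. 161.]
changed [335 166   7  10  24] [338. 171.]
changed [294 277  26  11  89] [306. 280.]
changed [327 286  25  22 379] [339. 297.]
changed [359 289  25  22 377] [371. 300.]
changed [297 291  20   7  63] [307. 295.]
```

```bash
python3 -c "
from cell import order
print(order.finish_job())"
```

```text
the job is handed in; nothing more can be done
None
```

The barrel is loaded: the blue filter on the seat, the top black spacer on it, and the amber filter on top. I lowered each piece until the wrist felt light contact (about 5 N), then released it. The job was handed in at about 28 s of the 72 s allowed.

**Last checks (numeric, no picture):**
- **Amber filter:** the visible glass spans pixels x 325–339, y 157–165, against 323.6–340, 155–165 predicted for its final height. Depth readings put its surface at about 57 mm, against 60 mm nominal, with a slope of about 5°. I put both down to depth noise.
- **Rest of the scene:** compared with the first side picture, only the arm, the barrel contents, the top of the spacer stack, and the blue and amber pockets changed. The green filter, the other two spacers, the bottle, objective, eyepiece and jar show no change.

**Disagreements and slips:**
- Before insertion the held pieces appeared 2–3 mm lower in the side picture than expected. Contact heights came within 1 mm of the plan, so I treat this as a camera calibration offset.
- The barrel position from the two cameras differed by about 2 mm. I used the average, and all three pieces went in without touching the tube.
- The first row of my first move had a small mistaken tilt (0.05 rad). The next row corrected it, away from everything.

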